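Reset the tripped bench feeder breaker

ROBOT

A 7-joint arm with a two-finger parallel gripper is mounted at the origin on the work surface. World frame = base frame: x ahead of the robot, y to its left, z up, the work surface at z = 0. Lengths are in m, angles in rad, forces in N, time in s.
With the tool pointing down it reaches from about 0.425 to 0.875 m from the base axis. Payload 4.7 kg.
Tool frame: the origin (TCP) lies on the centre line of the jaws, within the pads' length; the fingertips stand ahead of it and the grasp point (between the pads) lies 2 mm behind it (nose_length is the z of the fingertips in the tool frame, in m); z points along the fingers, y is the line along which they close (so a half turn about z gives the same grasp; the last joint's range is limited). The gripper opens to 87 mm and grips with 3 to 60 N. Pads are 19 mm wide; open, the fingers measure 117 mm over their backs; the gripper's body (75 mm by 190 mm) begins 51 mm behind the grasp point.
Start: joints at [1.219, 0.321, -0.07, 1.45, 0.023, 1.371, -0.057], TCP at [0.232, -0.607, 0.24] pointing down, gripper open.
Joint ranges: [-2.86, 2.86], [-0.3, 2.09], [-1.38, 1.24], [0.06, 2.45], [-1.56, 4.7], [0.09, 2.05], [-2.69, 2.69]. Speed limits (rad/s): [2.57, 2.57, 3.14, 3.14, 3.14, 3.14, 3.14].

INTERFACE

Orientations are given as a rotation vector (axis times angle).
In Python, from bench import * gives the robot as it stands.
- The arm moves only by the tool send_rows, never from a script. Its arguments are lists of equal length, an entry for each row: "xyz": the shift along the tool's x, y, z in mm, a list of three; "dr": the turn, a rotation vector about the tool's x, y, z in rad, a list of three. A call has exactly 10 rows; each row is the pose to reach, as a shift and turn from the pose commanded when the call began, along the tool's axes at that moment; what a row does not reach only later rows make up. A row lasts 1/12 s, in which the tool goes at most 41.7 mm and 7.16 degrees, less where a joint would pass 70% of its speed; a pose out of reach is approached as far as the arm can. A call with a gripper value outside its range is refused whole. "jaw" is the finger opening in mm, from 0 to 87, set as the call begins (left out, the last holds). The fingers move at their own pace and stop on an object; "grip_force" is the grip in N (left out, the last holds). Time passes only in rows, so rows that repeat a pose let the fingers close, or fill a call up. It gives the time, the measured TCP pose, the force, the opening and the grip force at its end, in the units of the state.
- get_state(): the state, without advancing time (a new reading comes with each control period).
- get_image(name): name is "scene" or "side" or "wrist"; returns the picture (400x640x3 uint8, red, green, blue); there is no depth.
- calibration(name): a dict with "vfov" (degrees; the focal length in pixels is half the picture's height over the tangent of half this angle, whatever the lens; pixels are square), "cx", "cy" (the principal point, pixels), "rvec" (rotation vector, rad) and "tvec" (3), from world to camera coordinates, as OpenCV has them; the wrist camera has in their place "hand_eye" (4x4, takes a point from camera to tool coordinates, whose origin is the TCP and whose axes are the flange's). Camera axes: x right, y down, z forward; pixel columns grow to the right and rows downward; lengths in m; the calibration is good to about 2 mm. The wrist camera is an equidistant fisheye: a pixel r from the principal point sees the ray r / f radians off the axis. A picture is of the moment at which its call begins: read the wrist's pose just before it. calibration takes no time and is no camera call.
- close_job(): hands the job in; it is judged then, once.
The state is a dict: "time": time; "joint_positions": joint angles; "qd": joint speeds; "joint_torque": joint torques, N m; "position": TCP position; "tool_rot": TCP orientation; "ft_force": force on the tool from outside, world axes, zero at the start; "torque": the same for the moment, N m; "grip_width": opening from 0.0 (shut) to 1.0 (fully open); "grip_force": force on a finger pad.
Only numpy, scipy, OpenCV 4.12 (cv2) and the standard library are available. Lean on these libraries where they do the work, as an engineer would, in place of code of your own. Each camera call takes 0.05 s, during which the arm holds its last target. There are 200 camera calls.

TASK

One of the three breakers on the bench distribution box has tripped: its lever stands about half-way between on and off. Reset it as usual: push the lever firmly all the way to off, until the mechanism latches and the lever stays there when you let go, then throw it fully on. Feel for the latch and the stop and do not force the lever; leave the other two breakers as they are and the things lying around where they are.

Things in the scene. Friction and masses are not known exactly. Their poses are not given: they have to be found in the camera images.
- supply_box: Black sheet-steel distribution box lying fixed on the bench, 220 mm (its x) by 310 mm (its y), cover at z = 78 mm. Origin: centre of its underside. +x is the side of its three outlets, away from the robot. Its three moulded-case breakers stand in a row along its y, 85 mm apart, in an order that changes.
- breaker_a: Moulded-case breaker that has TRIPPED. Its grey nose, 92 (x) by 50 mm (y), stands 12 mm out of the box's cover. Origin: centre of the nose's base, level with the cover; z up, +x points to ON (away from the robot), -x to OFF (towards it). Breaker and lever bear 35 N from the robot, the forces of both fingers added up, so squeezing the lever counts too. Push it with closed fingers.
- breaker_a_pivot (a point): Middle of the hidden swing axis of breaker_a's lever (along y), 3 mm below breaker_a's origin. Tripped, the lever springs back to about the middle from anywhere short of the reset, from the on side too. Once reset it rests by itself against the off stop; it then takes 3 to 8 N (more if the finger jams on its top edge) to bring it past the middle, where it snaps over to the on stop and stays.
- breaker_a_lever_mid (a point): Centre of the part of breaker_a's black lever that stands out of the nose: 11 mm thick (x), 16 mm wide (y), 30 mm tall. Towards OFF it goes easily (1 to 4 N), then meets the stiff reset spring, 17 to 23 N for a push at half height or above (more lower down). That is not yet the stop: it gives way, the latch snaps in and the force drops; the hard stop is 3 to 5 mm beyond where the spring was met.
- breaker_a_lever_top (a point): Centre of the top of breaker_a's lever, 45 mm from the swing axis. In the frame of breaker_a its x is within about 3 mm of 0 when tripped, -18.3 mm fully off at the stop, +16.7 mm fully on.
- breaker_b: Breaker of the same make that is ON, its lever leaning away from the robot. Leave as it is.
- breaker_b_lever_top (a point): Top of breaker_b's lever, as for breaker_a: +16.7 mm in x of breaker_b, and to stay so.
- breaker_c: Breaker of the same make that was switched OFF on purpose, its lever leaning towards the robot. Leave as it is.
- breaker_c_lever_top (a point): Top of breaker_c's lever, as for breaker_a: -18.3 mm in x of breaker_c, and to stay so.
- solder_reel: Bystander: bare metal reel standing on its flange, 54 mm across, 46 mm high, to the left of the box. Origin: centre of its underside.
- tip_cleaner: Bystander: round black pot with a brass top, 76 mm across, 47 mm high, to the right of the box. Origin: centre of its underside.
- screwdriver: Bystander: black-handled screwdriver, 190 mm long, lying in front of the box, on the robot's side.
- multimeter: Bystander: dark hand meter 90 by 170 by 34 mm lying beyond the box. Origin: centre of its underside.

How it is judged:
On the way, in this order (a step that is already met when the one before it is completed fails the run):
1. the tripped lever has been pushed fully off and stays there by itself, untouched (its top 16.5 mm or more to the off side of the middle; a lever that is not latched springs back) (x of breaker_a_lever_top in the frame of breaker_a below -0.0165 m and contact force between breaker_a and the fingers below 0.3 N and contact force between breaker_a and the arm below 0.3 N), for 0.1 s.
2. the lever is thrown fully on (its top 14.5 mm or more to the on side) (x of breaker_a_lever_top in the frame of breaker_a above 0.0145 m), for 0.3 s.
At the end, for the whole second after the job is handed in: The breaker that had tripped is fully on and stays on by itself, its lever's top 14.5 mm or more to the on side of the middle (only a reset breaker stays there); the second breaker is still on (14.5 mm or more to the on side) and the third still off (16.5 mm or more to the off side) (x of breaker_a_lever_top in the frame of breaker_a above 0.0145 m and x of breaker_b_lever_top in the frame of breaker_b above 0.0145 m and x of breaker_c_lever_top in the frame of breaker_c below -0.0165 m); the robot touches nothing.
It fails at once if the tripped breaker or its lever is forced: more than 35 N from the robot (contact force between breaker_a and the fingers above 35 N or contact force between breaker_a and the arm above 35 N).
It fails at once if the breaker that is on is moved (its lever's top under 12 mm to the on side) (x of breaker_b_lever_top in the frame of breaker_b below 0.012 m).
It fails at once if the breaker that is off is moved (its lever's top less than 13 mm to the off side) (x of breaker_c_lever_top in the frame of breaker_c above -0.013 m).
It fails at once if a thing lying around is moved by more than 30 mm (distance of any of solder_reel, tip_cleaner, screwdriver, multimeter from where it was at the start of the episode above 0.03 m).
It also fails if it takes over 35 s, if anything falls off the work surface, if the arm or the gripper's body presses on something with over 40 N, if the wrist force passes 120 N, or if a joint passes its speed limit or range.

## Working session

There is one attempt and no reset: what is moved stays moved. The work goes in short steps, Python scripts to look and compute and a tool call to move; the robot and the scene stay as the last step left them, time stands still between calls to the robot, and variables do not carry over. Pictures are saved under pics/ and viewed, at most 10 in all, crops included, and the job is handed in when it is done.

Besides the shell and the picture viewer there is one more tool, called after "Call:" in YAML: its name, and indented under it one key for each argument. send_rows: Moves the arm, as the interface text tells. Its arguments: {"type":"object","properties":{"xyz":{"type":"array"},"dr":{"type":"array"},"jaw":{"type":"number"},"grip_force":{"type":"number"}},"required":["xyz","dr"]}

```bash
mkdir -p pics; python3 - <<'E'
from bench import *
import cv2
s=get_state();print(s)
for n in("scene","side","wrist"):
    print(n,calibration(n)); cv2.imwrite(f"pics/{n}0.png",get_image(n)[...,::-1])
E
```

```text
{'time': 0.0, 'joint_positions': array([ 1.21908318,  0.32182751, -0.07010772,  1.45168441,  0.02262795,
        1.37080175, -0.05688866]), 'qd': array([ 1.85197523e-04,  3.05027655e-05, -3.49774313e-04, -5.05456376e-04,
       -1.30732825e-04,  4.65461777e-04, -4.49028709e-04]), 'joint_torque': array([ 1.16114488e-04, -4.91287100e+01, -4.03894270e-01, -3.12530208e+01,
       -6.39674510e-02,  4.36861231e-02,  1.79861372e-04]), 'position': array([ 0.23228063, -0.60651416,  0.23845403]), 'tool_rot': array([-3.08732376e+00, -5.71185425e-01,  7.35217549e-04]), 'ft_force': array([0.37722868, 0.17406038, 0.11968716]), 'torque': array([ 0.02549364,  0.02413483, -0.02772268]), 'grip_force': 0.0, 'grip_width': 0.9959535896328436}
scene {'vfov': 50.98862177989561, 'cx': 316.8188393492244, 'cy': 201.14004164547882, 'rvec': array([ 2.37106225,  0.70252986, -0.24173029]), 'tvec': array([-0.50814793, -0.13635222,  1.19339438])}
side {'vfov': 50.061772224609754, 'cx': 317.26006082667317, 'cy': 204.99704067956145, 'rvec': array([ 0.13126811, -2.93736868,  1.0392185 ]), 'tvec': array([0.56004681, 0.08983372, 0.95228827])}
wrist {'vfov': 65.70646984690485, 'cx': 321.6788678554075, 'cy': 198.65196842064495, 'hand_eye': array([[ 5.15011514e-04, -9.63946751e-01, -2.66094713e-01,
         7.28979859e-02],
       [ 9.99999856e-01,  5.36213386e-04, -7.02648886e-06,
        -1.47524365e-04],
       [ 1.49456708e-04, -2.66094671e-01,  9.63946888e-01,
        -1.44944736e-01],
       [ 0.00000000e+00,  0.00000000e+00,  0.00000000e+00,
         1.00000000e+00]])}
```

View pics/scene0.png

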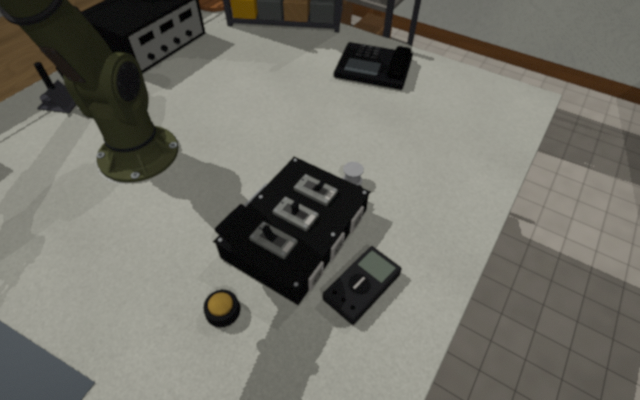

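View pics/side0.png

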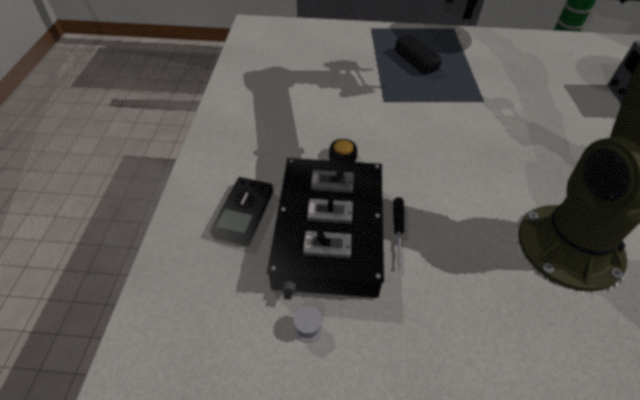

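The scene and side views show the box with its breakers in a row. The middle one looks upright (scene ~295,208; side ~331,206), so it is probably the tripped one. I'll enlarge to check.

```bash
python3 - <<'E'
import cv2,numpy as np
a=cv2.imread("pics/scene0.png")[150:310,205:385]; b=cv2.imread("pics/side0.png")[150:310,260:400]
f=lambda i,k:cv2.convertScaleAbs(cv2.resize(i,None,fx=k,fy=k,interpolation=cv2.INTER_CUBIC),alpha=1.6,beta=10)
cv2.imwrite("pics/crops.png",np.hstack([f(a,2.5),f(b,2.5)]))
E
```

```text
(no output)
```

View pics/crops.png

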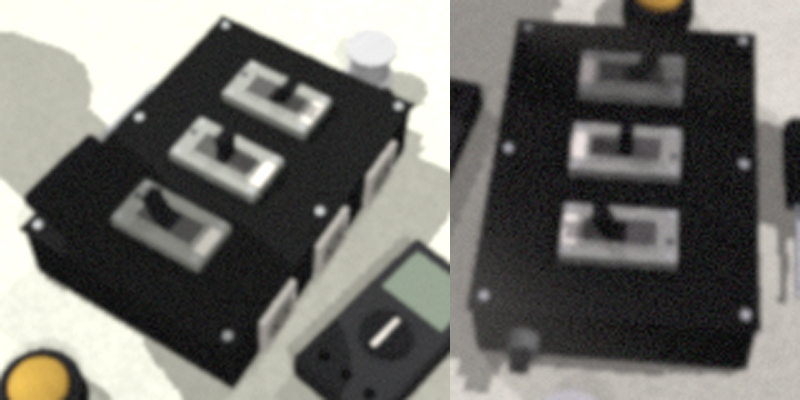

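Middle breaker (A) is upright, so tripped; the reel-side one is on and the pot-side one is off. I'll locate it from the cover screws and the nose corners.

```bash
cat > h.py <<'E'
from bench import *
import cv2,numpy as np
from scipy.spatial.transform import Rotation as R
def ray(n,uv):
    c=calibration(n);f=200/np.tan(np.radians(c["vfov"]/2));M=R.from_rotvec(c["rvec"]).as_matrix()
    d=np.array([(uv[0]-c["cx"])/f,(uv[1]-c["cy"])/f,1]);return -M.T@c["tvec"],M.T@d
def onz(n,uv,z):
    o,d=ray(n,uv);return (o+d*(z-o[2])/d[2])[:2]
E
python3 - <<'E'
from h import *
np.set_printoptions(precision=4,suppress=True)
S=lambda p:(p[0]/2.5+205-.3,p[1]/2.5+150-.3)
D=lambda p:((p[0]-450)/2.5+260-.3,p[1]/2.5+150-.3)
for n,f,pts in(("scene",S,[(225,25),(138,117),(38,224),(398,106),(320,211),(228,335)]),("side",D,[(742,40),(744,163),(745,314),(528,28),(508,147),(483,295)])):
    P=np.array([onz(n,f(p),.079) for p in pts]);print(n,P.tolist(),P.mean(0))
for n,f,pts in(("scene",S,[(195,117),(168,152),(285,158),(262,194)]),("side",D,[(572,122),(683,122),(683,173),(570,172)])):
    P=np.array([onz(n,f(p),.09) for p in pts]);print("nose",n,P.round(4).tolist(),P.mean(0))
# lever top, two rays
A=[];b=[]
for n,uv in(("scene",S((224,132))),("side",D((627,124)))):
    o,d=ray(n,uv);d/=np.linalg.norm(d);Q=np.eye(3)-np.outer(d,d);A.append(Q);b.append(Q@o)
print("levertop",np.linalg.lstsq(np.vstack(A),np.hstack(b),rcond=None)[0])
print(R.from_rotvec(get_state()["tool_rot"]).as_matrix())
E
```

```text
scene [[0.4341053062103238, 0.15962379008590993], [0.43501197643914136, 0.014135116297861183], [0.43677756741498747, -0.1299439576918744], [0.6345081297939311, 0.16095546686625556], [0.6356856738485839, 0.01629330476287516], [0.6369387955342216, -0.12809198189225857]] [0.5355 0.0155]
side [[0.43602656196782275, -0.12927604301464923], [0.43430480527857124, 0.015243203387009907], [0.4336776230360314, 0.16033213509880573], [0.6355949347983774, -0.12627150890577565], [0.6347098416182816, 0.016448541277661488], [0.633903819641668, 0.1619345867606165]] [0.5347 0.0164]
nose scene [[0.486, 0.0365], [0.4898, -0.0105], [0.5824, 0.0419], [0.5871, -0.0029]] [0.5363 0.0163]
nose side [[0.5822, -0.007], [0.4876, -0.0158], [0.4857, 0.0389], [0.5785, 0.0465]] [0.5335 0.0156]
levertop [0.5343 0.0165 0.121 ]
[[ 0.9338  0.3577 -0.0006]
 [ 0.3577 -0.9338  0.0013]
 [-0.0001 -0.0014 -1.    ]]
```

```bash
python3 - <<'E'
import bench
from h import *
print([n for n in dir(bench) if n[0]!="_"], getattr(bench,"nose_length",None))
s=get_state();M=R.from_rotvec(s["tool_rot"]).as_matrix()
c,sn=np.cos(.009),np.sin(.009)
T=np.array([[c,sn,0],[sn,-c,0],[0,0,-1.]])
print((M.T@(np.array([.580,.016,.22])-s["position"])*1000).round(1), R.from_matrix(M.T@T).as_rotvec().round(4))
E
```

```text
['MotionError', 'calibration', 'close_job', 'get_image', 'get_state', 'nose_length'] 0.017
[ 547.4 -457.1   19.3] [-1.400e-03  3.000e-04  3.568e-01]
```

Call:
send_rows:
  xyz:
    - [20,-17,1]
    - [48,-40,2]
    - [78,-65,3]
    - [108,-90,4]
    - [138,-115,5]
    - [168,-140,6]
    - [198,-165,7]
    - [228,-190,8]
    - [255,-213,9]
    - [274,-229,10]
  dr:
    - [0,0,0.03]
    - [0,0,0.07]
    - [0,0,0.11]
    - [0,0,0.15]
    - [0,0,0.19]
    - [0,0,0.23]
    - [0,0,0.27]
    - [0,0,0.31]
    - [0,0,0.34]
    - [-0.001,0,0.357]
  jaw: 0
  grip_force: 10

```text
time: 0.98
position: [0.4081, -0.2913, 0.2295]
tool_rot: [3.141, 0.018, 0.001]
ft_force: [-0.1, 0.2, -0.5]
grip_width: 0.326
grip_force: 0.0
```

```bash
cat >> h.py <<'E'
np.set_printoptions(precision=4,suppress=True)
def plan(p,tilt=0):
    s=get_state();M=R.from_rotvec(s["tool_rot"]).as_matrix()
    c,sn=np.cos(.009),np.sin(.009)
    T=np.array([[c,sn,0],[sn,-c,0],[0,0,-1.]])@R.from_euler("y",tilt).as_matrix()
    print(s["time"],s["position"],s["ft_force"],s["grip_width"],"tool z",M[:,2])
    print((M.T@(np.array(p)-s["position"])*1000).round(1), R.from_matrix(M.T@T).as_rotvec().round(4))
E
python3 -c "
from h import *
plan([.58,.016,.22])"
```

```text
0.9833 [ 0.4081 -0.2913  0.2295] [-0.1484  0.2056 -0.5369] 0.3261914565771623 tool z [ 0.0006 -0.0003 -1.    ]
[ 175.3 -305.4    9.5] [ 0.0003 -0.0006  0.0022]
```

Call:
send_rows:
  xyz:
    - [12,-20,1]
    - [32,-55,2]
    - [52,-90,3]
    - [72,-126,4]
    - [93,-162,5]
    - [114,-198,6]
    - [134,-234,7]
    - [154,-268,8]
    - [170,-296,9]
    - [175,-305,9]
  dr:
    - [0,0,0]
    - [0,0,0]
    - [0,0,0]
    - [0,0,0]
    - [0,0,0]
    - [0,0,0]
    - [0,0,0]
    - [0,0,0]
    - [0,0,0]
    - [0,0,0]

```text
time: 1.82
position: [0.5798, 0.0181, 0.2199]
tool_rot: [-3.139, -0.026, -0.001]
ft_force: [0.1, 0.2, 0.4]
grip_width: 0.007
grip_force: 0.0
```

```bash
python3 -c "
from h import *
plan([.575,.016,.123])
cv2.imwrite('pics/w1.png',cv2.convertScaleAbs(get_image('wrist')[...,::-1],alpha=1.6))"
```

```text
1.8167 [0.5798 0.0181 0.2199] [0.1224 0.1961 0.3967] 0.007032400690164716 tool z [ 0.0007  0.0029 -1.    ]
[-4.9  2.3 96.9] [-0.0029 -0.0007  0.0073]
```

View pics/w1.png

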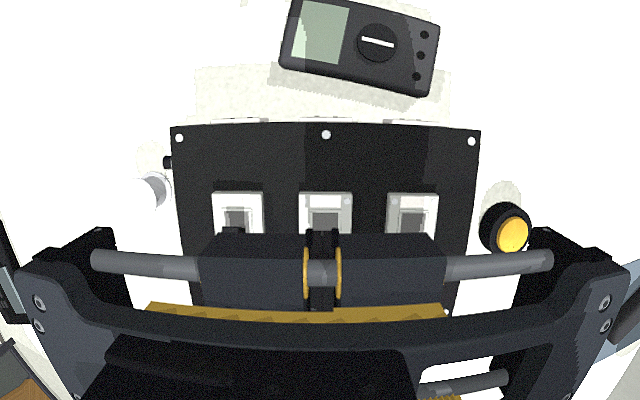

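The wrist view shows the closed fingers (~322,260) in line with the middle breaker (nose ~325,210). I'll descend on its ON side.

Call:
send_rows:
  xyz:
    - [-1,0,6]
    - [-2,1,20]
    - [-3,1,36]
    - [-4,2,52]
    - [-5,2,68]
    - [-5,2,82]
    - [-5,2,91]
    - [-5,2,96]
    - [-5,2,97]
    - [-5,2,97]
  dr:
    - [0,0,0]
    - [0,0,0]
    - [0,0,0]
    - [0,0,0]
    - [0,0,0]
    - [0,0,0]
    - [0,0,0]
    - [0,0,0.003]
    - [0,0,0.005]
    - [0,0,0.005]

```text
time: 2.7
position: [0.5737, 0.0084, 0.1234]
tool_rot: [3.14, 0.004, 0.0]
ft_force: [0.1, 0.1, 0.6]
grip_width: 0.006
grip_force: 0.0
```

Call:
send_rows:
  xyz:
    - [-2,0,0]
    - [-4,0,0]
    - [-7,0,0]
    - [-10,0,0]
    - [-13,0,0]
    - [-16,0,0]
    - [-19,0,0]
    - [-21,0,0]
    - [-22,0,0]
    - [-22,0,0]
  dr:
    - [0,0,0]
    - [0,0,0]
    - [0,0,0]
    - [0,0,0]
    - [0,0,0]
    - [0,0,0]
    - [0,0,0]
    - [0,0,0]
    - [0,0,0]
    - [0,0,0]

```text
time: 3.53
position: [0.5516, 0.0091, 0.1233]
tool_rot: [3.14, 0.006, 0.0]
ft_force: [-0.5, 0.3, -0.2]
grip_width: 0.004
grip_force: 0.0
```

Call:
send_rows:
  xyz:
    - [0,-2,0]
    - [-1,-5,0]
    - [-2,-7,0]
    - [-3,-7,0]
    - [-4,-7,0]
    - [-5,-7,0]
    - [-6,-7,0]
    - [-7,-7,0]
    - [-8,-7,0]
    - [-8,-7,0]
  dr:
    - [0,0,0]
    - [0,0,0]
    - [0,0,0]
    - [0,0,0]
    - [0,0,0]
    - [0,0,0]
    - [0,0,0]
    - [0,0,0]
    - [0,0,0]
    - [0,0,0]

```text
time: 4.37
position: [0.5439, 0.0163, 0.1234]
tool_rot: [3.141, 0.006, 0.001]
ft_force: [1.3, 1.5, 0.3]
grip_width: 0.006
grip_force: 1.0
```

Call:
send_rows:
  xyz:
    - [-0.4,0,0]
    - [-0.8,0,0]
    - [-1.2,0,0]
    - [-1.6,0,0]
    - [-2,0,0]
    - [-2.4,0,0]
    - [-2.8,0,0]
    - [-3,0,0]
    - [-3,0,0]
    - [-3,0,0]
  dr:
    - [0,0,0]
    - [0,0,0]
    - [0,0,0]
    - [0,0,0]
    - [0,0,0]
    - [0,0,0]
    - [0,0,0]
    - [0,0,0]
    - [0,0,0]
    - [0,0,0]

```text
time: 5.2
position: [0.5413, 0.0162, 0.1233]
tool_rot: [3.141, 0.006, 0.002]
ft_force: [3.4, 2.1, -1.5]
grip_width: 0.002
grip_force: 2.1
```

Call:
send_rows:
  xyz:
    - [-0.3,0,0]
    - [-0.6,0,0]
    - [-0.9,0,0]
    - [-1.2,0,0]
    - [-1.4,0,0]
    - [-1.6,0,0]
    - [-1.8,0,0]
    - [-2,0,0]
    - [-2,0,0]
    - [-2,0,0]
  dr:
    - [0,0,0]
    - [0,0,0]
    - [0,0,0]
    - [0,0,0]
    - [0,0,0]
    - [0,0,0]
    - [0,0,0]
    - [0,0,0]
    - [0,0,0]
    - [0,0,0]

```text
time: 6.03
position: [0.5409, 0.0161, 0.1238]
tool_rot: [3.141, 0.006, 0.008]
ft_force: [9.2, 2.6, -3.8]
grip_width: 0.005
grip_force: 3.4
```

Call:
send_rows:
  xyz:
    - [-0.3,0,0]
    - [-0.6,0,0]
    - [-0.9,0,0]
    - [-1.2,0,0]
    - [-1.5,0,0]
    - [-1.8,0,0]
    - [-2,0,0]
    - [-2,0,0]
    - [-2,0,0]
    - [-2,0,0]
  dr:
    - [0,0,0]
    - [0,0,0]
    - [0,0,0]
    - [0,0,0]
    - [0,0,0]
    - [0,0,0]
    - [0,0,0]
    - [0,0,0]
    - [0,0,0]
    - [0,0,0]

```text
time: 6.87
position: [0.5404, 0.016, 0.1243]
tool_rot: [3.141, 0.006, 0.013]
ft_force: [10.3, 1.8, -4.1]
grip_width: 0.003
grip_force: 4.8
```

Call:
send_rows:
  xyz:
    - [-0.3,0,0]
    - [-0.6,0,0]
    - [-0.9,0,0]
    - [-1.2,0,0]
    - [-1.5,0,0]
    - [-1.8,0,0]
    - [-2,0,0]
    - [-2,0,0]
    - [-2,0,0]
    - [-2,0,0]
  dr:
    - [0,0,0]
    - [0,0,0]
    - [0,0,0]
    - [0,0,0]
    - [0,0,0]
    - [0,0,0]
    - [0,0,0]
    - [0,0,0]
    - [0,0,0]
    - [0,0,0]

```text
time: 7.7
position: [0.5399, 0.0159, 0.1248]
tool_rot: [3.141, 0.006, 0.019]
ft_force: [13.9, 1.4, -5.5]
grip_width: 0.004
grip_force: 6.1
```

Call:
send_rows:
  xyz:
    - [-0.3,0,0.1]
    - [-0.6,0,0.2]
    - [-0.9,0,0.3]
    - [-1.2,0,0.4]
    - [-1.5,0,0.5]
    - [-1.8,0,0.5]
    - [-2,0,0.5]
    - [-2,0,0.5]
    - [-2,0,0.5]
    - [-2,0,0.5]
  dr:
    - [0,0,0]
    - [0,0,0]
    - [0,0,0]
    - [0,0,0]
    - [0,0,0]
    - [0,0,0]
    - [0,0,0]
    - [0,0,0]
    - [0,0,0]
    - [0,0,0]

```text
time: 8.53
position: [0.5396, 0.0159, 0.1249]
tool_rot: [3.141, 0.006, 0.025]
ft_force: [18.1, 1.5, -6.6]
grip_width: 0.007
grip_force: 7.6
```

Call:
send_rows:
  xyz:
    - [-0.2,0,0]
    - [-0.4,0,0]
    - [-0.6,0,0]
    - [-0.8,0,0]
    - [-1.0,0,0]
    - [-1.2,0,0]
    - [-1.4,0,0]
    - [-1.5,0,0]
    - [-1.5,0,0]
    - [-1.5,0,0]
  dr:
    - [0,0,0]
    - [0,0,0]
    - [0,0,0]
    - [0,0,0]
    - [0,0,0]
    - [0,0,0]
    - [0,0,0]
    - [0,0,0]
    - [0,0,0]
    - [0,0,0]

```text
time: 9.37
position: [0.5361, 0.0157, 0.1248]
tool_rot: [3.141, 0.005, 0.018]
ft_force: [12.4, 1.5, -0.2]
grip_width: 0.003
grip_force: 5.4
```

The force dropped from 18 N to 12 N and the tool jumped 3.5 mm, so the latch snapped in. Backing off and rising.

Call:
send_rows:
  xyz:
    - [4,0,0]
    - [9,0,0]
    - [15,0,0]
    - [21,0,0]
    - [27,0,-2]
    - [30,0,-12]
    - [30,0,-28]
    - [30,0,-42]
    - [30,0,-49]
    - [30,0,-50]
  dr:
    - [0,0,0]
    - [0,0,0]
    - [0,0,0]
    - [0,0,0]
    - [0,0,0]
    - [0,0,0]
    - [0,0,0]
    - [0,0,0]
    - [0,0,0]
    - [0,0,0]

```text
time: 10.2
position: [0.5624, 0.0164, 0.1748]
tool_rot: [3.14, 0.006, 0.005]
ft_force: [-0.7, 0.3, -0.6]
grip_width: 0.005
grip_force: 0.0
```

```bash
python3 -c "
from h import *
plan([.490,.016,.18],-.35)
plan([.490,.016,.18],.35)
f=lambda i:cv2.convertScaleAbs(cv2.resize(i,None,fx=2.5,fy=2.5,interpolation=cv2.INTER_CUBIC),alpha=1.6,beta=10)
cv2.imwrite('pics/c2.png',np.hstack([f(get_image('scene')[150:310,205:385,::-1]),f(get_image('side')[150:310,260:400,::-1])]))"
```

```text
10.2 [0.5624 0.0164 0.1748] [-0.6771  0.3319 -0.6052] 0.005239941247199595 tool z [ 0.0032 -0.0014 -1.    ]
[-72.4   0.1  -5.4] [ 0.0005 -0.3532 -0.0053]
10.2 [0.5624 0.0164 0.1748] [-0.6771  0.3319 -0.6052] 0.005239941247199595 tool z [ 0.0032 -0.0014 -1.    ]
[-72.4   0.1  -5.4] [ 0.0023  0.3468 -0.0048]
```

View pics/c2.png

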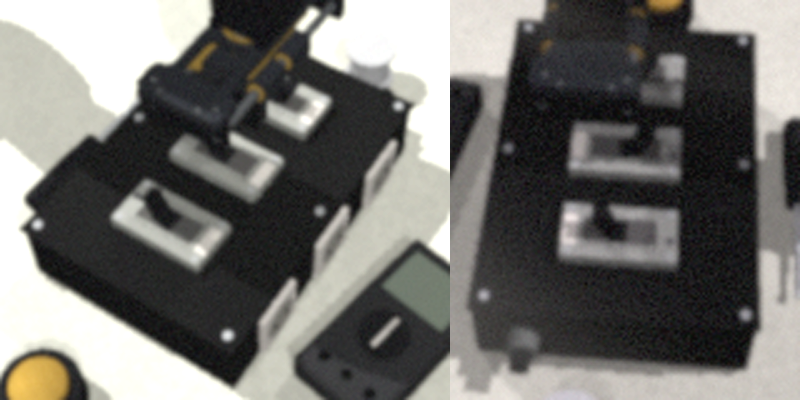

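The side view shows the middle lever now on the right (~645,138), so it is off and staying; the neighbours are unchanged. I'll move over to the robot side, tilted to match the lever.

Call:
send_rows:
  xyz:
    - [-6,0,-2]
    - [-18,0,-5]
    - [-32,0,-5]
    - [-46,0,-5]
    - [-60,0,-5]
    - [-74,0,-5]
    - [-84,0,-5]
    - [-89,0,-3]
    - [-90,0,0]
    - [-90,0,0]
  dr:
    - [0,0.02,0]
    - [0,0.07,0]
    - [0,0.13,0]
    - [0,0.2,0]
    - [0,0.27,0]
    - [0,0.34,0]
    - [0,0.4,0]
    - [0,0.44,0]
    - [0,0.47,0]
    - [0,0.47,0]

```text
time: 11.13
position: [0.481, 0.0177, 0.1637]
tool_rot: [-3.059, -0.01, -0.713]
ft_force: [-1.0, 0.7, -0.2]
grip_width: 0.006
grip_force: 0.0
```

```bash
python3 -c "
from h import *
plan([.472,.016,.117],.47)"
```

```text
11.1333 [0.481  0.0177 0.1637] [-1.0402  0.7294 -0.1531] 0.005934853839381772 tool z [ 0.4422  0.0021 -0.8969]
[-28.7   1.6  38. ] [ 0.0019  0.0119 -0.0019]
```

Call:
send_rows:
  xyz:
    - [-1,0,2]
    - [-4,0,8]
    - [-7,0,14]
    - [-10,0,20]
    - [-12,0,25]
    - [-14,0,28]
    - [-15,0,30]
    - [-15,0,30]
    - [-15,0,30]
    - [-15,0,30]
  dr:
    - [0,0,0]
    - [0,0,0]
    - [0,0,0]
    - [0,0,0]
    - [0,0,0]
    - [0,0,0]
    - [0,0,0]
    - [0,0,0]
    - [0,0,0]
    - [0,0,0]

```text
time: 11.97
position: [0.4835, 0.0163, 0.1341]
tool_rot: [3.057, 0.006, 0.72]
ft_force: [-0.1, -0.2, -0.3]
grip_width: 0.006
grip_force: 0.0
```

```bash
python3 -c "
from h import *
plan([.472,.016,.117],.47);print(get_state()['joint_positions'],get_state()['qd'])"
```

```text
11.9667 [0.4835 0.0163 0.1341] [-0.0851 -0.158  -0.2817] 0.005664640792218561 tool z [ 0.4465  0.0001 -0.8948]
[-17.9   0.3  10.1] [ 0.0039  0.0072 -0.0044]
[ 0.0664 -0.2559 -0.1755  2.3409  0.0115  0.5927 -1.689 ] [-0.0058 -0.0034 -0.0003 -0.0014 -0.0016 -0.0002 -0.001 ]
```

Call:
send_rows:
  xyz:
    - [-0.5,0,1]
    - [-1.5,0,3]
    - [-3,0,5.5]
    - [-4.5,0,8]
    - [-6,0,10.5]
    - [-7.5,0,13]
    - [-8.5,0,14.8]
    - [-8.5,0,14.8]
    - [-8.5,0,14.8]
    - [-8.5,0,14.8]
  dr:
    - [0,0,0]
    - [0,0,0]
    - [0,0,0]
    - [0,0,0]
    - [0,0,0]
    - [0,0,0]
    - [0,0,0]
    - [0,0,0]
    - [0,0,0]
    - [0,0,0]

```text
time: 12.8
position: [0.4823, 0.0164, 0.1167]
tool_rot: [3.057, 0.006, 0.719]
ft_force: [-0.3, -0.6, 0.7]
grip_width: 0.009
grip_force: 0.0
```

```bash
python3 -c "
from h import *
plan([.512,.016,.117],.47)"
```

```text
12.8 [0.4823 0.0164 0.1167] [-0.3498 -0.5866  0.6503] 0.008913082131223405 tool z [ 0.4459  0.0002 -0.8951]
[26.7  0.5 13. ] [ 0.0038  0.0078 -0.0042]
```

Call:
send_rows:
  xyz:
    - [2,0,1]
    - [5,0,2.5]
    - [8,0,4]
    - [11,0,5.5]
    - [13,0,6.5]
    - [15,0,7.5]
    - [17,0,8.5]
    - [18.5,0,9.2]
    - [19.6,0,9.8]
    - [19.6,0,9.8]
  dr:
    - [0,0,0]
    - [0,0,0]
    - [0,0,0]
    - [0,0,0]
    - [0,0,0]
    - [0,0,0]
    - [0,0,0]
    - [0,0,0]
    - [0,0,0]
    - [0,0,0]

```text
time: 13.63
position: [0.5025, 0.0163, 0.115]
tool_rot: [3.059, 0.006, 0.712]
ft_force: [-5.0, 0.9, 0.0]
grip_width: 0.006
grip_force: 2.1
```

Call:
send_rows:
  xyz:
    - [0.8,0,0.2]
    - [1.6,0,0.4]
    - [2.4,0,0.7]
    - [3.2,0,0.9]
    - [4,0,1.1]
    - [5,0,1.4]
    - [6,0,1.7]
    - [7,0,2]
    - [7.8,0,2.2]
    - [7.8,0,2.2]
  dr:
    - [0,0,0]
    - [0,0,0]
    - [0,0,0]
    - [0,0,0]
    - [0,0,0]
    - [0,0,0]
    - [0,0,0]
    - [0,0,0]
    - [0,0,0]
    - [0,0,0]

```text
time: 14.47
position: [0.5127, 0.0165, 0.1185]
tool_rot: [3.057, 0.006, 0.721]
ft_force: [-0.7, -1.2, 0.5]
grip_width: 0.005
grip_force: 0.3
```

Call:
send_rows:
  xyz:
    - [0.5,0,0.3]
    - [1,0,0.5]
    - [1.5,0,0.8]
    - [2,0,1]
    - [2.5,0,1.2]
    - [3,0,1.5]
    - [3.5,0,1.7]
    - [4,0,2]
    - [4.5,0,2.2]
    - [4.5,0,2.2]
  dr:
    - [0,0,0]
    - [0,0,0]
    - [0,0,0]
    - [0,0,0]
    - [0,0,0]
    - [0,0,0]
    - [0,0,0]
    - [0,0,0]
    - [0,0,0]
    - [0,0,0]

```text
time: 15.3
position: [0.5173, 0.0166, 0.1182]
tool_rot: [3.057, 0.006, 0.72]
ft_force: [-0.1, -1.2, -0.7]
grip_width: 0.005
grip_force: 0.0
```

Call:
send_rows:
  xyz:
    - [-4,0,-2]
    - [-9,0,-4]
    - [-14,0,-8]
    - [-14,0,-18]
    - [-14,0,-32]
    - [-14,0,-48]
    - [-14,0,-64]
    - [-14,0,-76]
    - [-14,0,-80]
    - [-14,0,-80]
  dr:
    - [0,0,0]
    - [0,0,0]
    - [0,0,0]
    - [0,0,0]
    - [0,0,0]
    - [0,0,0]
    - [0,0,0]
    - [0,0,0]
    - [0,0,0]
    - [0,0,0]

```text
time: 16.13
position: [0.4855, 0.0174, 0.1779]
tool_rot: [3.06, 0.006, 0.706]
ft_force: [-0.1, 0.2, -0.4]
grip_width: 0.004
grip_force: 0.0
```

```bash
python3 -c "
from h import *
plan([.49,.016,.18],.47)
f=lambda i:cv2.convertScaleAbs(cv2.resize(i,None,fx=2.5,fy=2.5,interpolation=cv2.INTER_CUBIC),alpha=1.6,beta=10)
cv2.imwrite('pics/c3.png',np.hstack([f(get_image('scene')[150:310,205:385,::-1]),f(get_image('side')[150:310,260:400,::-1])]))"
```

```text
16.1333 [0.4855 0.0174 0.1779] [-0.0521  0.2301 -0.4163] 0.004174964262442794 tool z [ 0.4381 -0.0005 -0.8989]
[5.  1.5 0.1] [ 0.0044  0.0165 -0.0041]
```

View pics/c3.png

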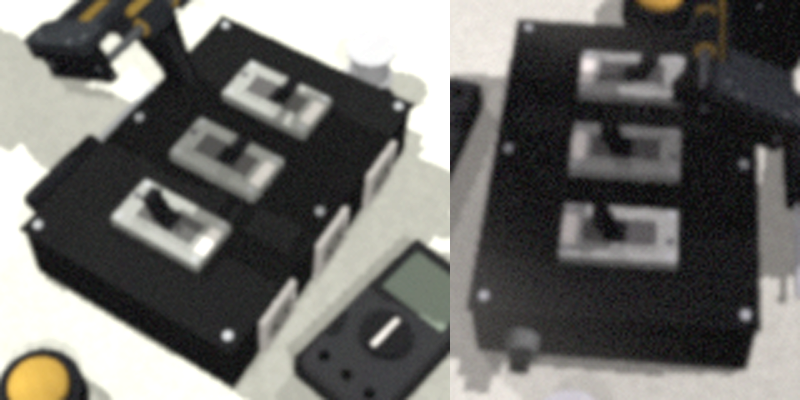

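The middle lever now leans the same way as the on breaker (side view ~615,138 against ~605,220). The off breaker is unchanged and the robot is clear.

```bash
python3 -c "
from bench import *
print(close_job())"
```

```text
the job is handed in; nothing more can be done
None
```

I reset the tripped middle breaker: pushed it to off until it latched and stayed there, then threw it on. The last picture shows it on, with the other two breakers unchanged. The job is handed in; no verdict was returned.

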